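# Find the fullest tin in the bench tray and hold it up

## Robot

A 6-joint arm with a two-finger parallel gripper is mounted at the origin on the work surface. World frame = base frame: x ahead of the robot, y to its left, z up, the work surface at z = 0. Lengths are in mm, angles in rad, forces in N, time in s.
With the tool pointing down it reaches from about 350 to 775 mm from the base axis. Payload 7.3 kg.
Tool frame: the origin (TCP) lies at the very end of the fingers, on their centre line; the grasp point (between the pads) lies 19 mm behind it; x points along the fingers, y is the direction in which the jaws open and shut, and the axes are right-handed (so a half turn about x gives the same grasp; the last joint's range is limited). The gripper opens to 92 mm and grips with 3 to 60 N. Pads are 19 mm wide; open, the fingers measure 130 mm over their backs; the gripper's body (75 mm by 190 mm) begins 47 mm behind the grasp point.
Start: joints at [0.976, 0.342, 1.524, -0, 1.275, -0.146], TCP at [227.778, 473.035, 226.741] pointing down, gripper open.
Joint ranges: [-2.53, 2.53], [-0.77, 2.02], [0.04, 2.7], [-1, 4.14], [0.28, 2.66], [-3.11, 3.11]. Speed limits (rad/s): [2.57, 2.57, 3.14, 3.14, 3.14, 3.14].

## Interface

Orientations are given as [roll, pitch, yaw] about the fixed x, y, z axes, in that order (R = Rz(yaw) Ry(pitch) Rx(roll)).
In Python, from plant import bot gives the robot as it stands.
- The arm moves only by the tool step_arm, never from a script. Its argument "targets" is a list that holds one entry, the list of rows, each a list of 4 numbers: the shift along the tool's x, y, z in m, then the turn about the tool's x in degrees. A call has exactly 5 rows; each row is the pose to reach, as a shift and turn from the pose measured when the call began, along the tool's axes at that moment; what a row does not reach only later rows make up. A row lasts 1/12 s, in which the tool goes at most 41.7 mm and 7.16 degrees, less where a joint would pass 70% of its speed; a pose out of reach is approached as far as the arm can. A call with a gripper value outside its range is refused whole. "jaw" is the closure, from 0 (fully open) to 1 (shut), set as the call begins (left out, the last holds). The fingers move at their own pace and stop on an object; the grip force is fixed at half the most. Time passes only in rows, so rows that repeat a pose let the fingers close, or fill a call up. It gives the time, the measured TCP pose, the force and the opening at its end, in the units of the state.
- bot.get_obs(): the state, without advancing time (a new reading comes with each control period).
- bot.capture(name): name is "scene" or "top" or "wrist"; returns a dict with "color" (400x640x3 uint8, red, green, blue), "depth" (400x640 float32, mm along the optical axis (not along the pixel's ray), 0 where there is no reading), "fov_y" (degrees; the focal length in pixels is half the picture's height over the tangent of half this angle, whatever the lens; pixels are square), "cx", "cy" (the principal point, pixels), "rvec" (rotation vector, rad) and "tvec" (3), from world to camera coordinates, as OpenCV has them. Camera axes: x right, y down, z forward; pixel columns grow to the right and rows downward; lengths in mm; the calibration is good to about 2 mm. A picture is of the moment at which its call begins.
- bot.close_job(): hands the job in, once; it reports no verdict.
The state is a dict: "time": time; "joint_positions": joint angles; "dq": joint speeds; "tau": joint torques, N m; "tool_pos": TCP position; "tcp_rot": TCP orientation; "contact_force": force on the tool from outside, world axes, zero at the start; "moment": the same for the moment, N m; "grip_width": finger opening in mm.
Only numpy, scipy, OpenCV 4.12 (cv2) and the standard library are available. Lean on these libraries where they do the work, as an engineer would, in place of code of your own. Each camera call takes 0.05 s, during which the arm holds its last target. There are 200 camera calls.

## Task

Pull the metal tray all the way out from under the raised chipboard shelf. Of the three identical closed tins standing in it, find the heaviest by lifting and comparing them, leave the two lighter ones standing upright in the pulled-out tray, and hold the heaviest up. Finish while still gripping it, upright and still, with its underside at least 15 cm above the bench: do not put it down or let go; leave the jar, bucket lid and level where they are.

Things in the scene. Friction and masses are not known exactly. Their poses are not given: they have to be found in the camera images.
- riser: Fixed raised chipboard shelf on the bench. Board 460 mm wide (its y), 220 deep (its x), underside 115 and top 133 above the bench, on two 18 thick side legs at y = +-214. Origin on the bench under the middle of the board's front edge; x points horizontally to its back, away from the robot; z up. Place and yaw vary.
- tray (a joint): Slide of the steel tray under the shelf, in m: 0 fully in, 0.13 fully out (end stop); grows as the tray moves along the riser's -x. Starts between 0 and 0.02; needs about 2 to 3 N; stays where left. With the tray in, the board covers the tins from above with 24 mm of air over them; fully out they are clear of it.
- tray_handle (a point): Middle of the tray's handle bar: a round steel bar, 10 diameter, 100 long along the riser's y, 60 above the bench, 50 in front of the tray's front wall, held by two sloping arms at its ends. Moves with the tray.
- tray_floor (a point): Point on the top face of the tray's floor, 95 mm behind the handle bar, halfway across; axes parallel to the riser's. Moves with the tray. Tray 386 wide (y), 178 deep (x), floor top 16 above the bench, walls 3 thick with rims 40 above the bench; its front wall is 50 behind the handle bar.
- tin_a: One of three identical closed metal tins: upright cylinder, 56 mm diameter (lid rim 58), 75 high, rigid, 0.15 to 0.85 kg; one is the heaviest by 0.15 kg or more. Origin at the centre of its underside, z up. They stand on the tray floor in a row along the riser's y, about 115 apart; which of them is the heaviest, and where it stands, is not known. They ride with the tray by friction: pull smoothly.
- tin_b: Another of the three tins; same shape, size and origin as tin_a.
- tin_c: Another of the three tins; same shape, size and origin as tin_a.
- spice_jar: Clear glass jar of nails with a metal cap, 50 diameter, 96 high, standing on the bench to the right of the tray; origin at the centre of its underside. Leave alone.
- bucket_lid: Round blue plastic bucket lid lying on the bench to the left, 230 diameter, 14 high; origin at the centre of its underside. Leave alone.
- level: Aluminium spirit level standing on top of the raised shelf, 360 long (y), 30 thick (x), 45 high; origin at the centre of its underside. Leave alone.

How it is judged (in metres and radians):
On the way, in this order (a step that is already met when the one before it is completed fails the run):
1. the tray is pulled all the way out (120 mm or more of 130) (value of joint tray above 0.12 m), for 0.1 s.
2. one of the lighter tins has been lifted clear of the tray floor by the gripper to feel its weight, while the heaviest rests in the tray (((z of tin_a in the frame of tray_floor above 0.005 m and contact force between tin_a and the fingers above 0.5 N and contact force between any of tin_b, tin_c and riser above 5.2 N) or (z of tin_b in the frame of tray_floor above 0.005 m and contact force between tin_b and the fingers above 0.5 N and contact force between any of tin_a, tin_c and riser above 5.2 N) or (z of tin_c in the frame of tray_floor above 0.005 m and contact force between tin_c and the fingers above 0.5 N and contact force between any of tin_a, tin_b and riser above 5.2 N))), for 0.1 s.
At the end, for the whole second after the job is handed in: The fingers alone hold one tin still, within 15 degrees of upright, underside 145 mm or more above the bench; the other two, both lighter (each presses on the tray with under 5.2 N), stand upright on its floor, untouched by the gripper; the tray is out by 115 mm or more (value of joint tray above 0.115 m and ((height (world z) of tin_a above 0.145 m and angle between tin_a's own z axis and vertical below 0.26 rad and linear speed of tin_a below 0.03 m/s and contact force between tin_a and the fingers above 1 N and contact force between tin_a and riser below 0.1 N and contact force between tin_a and level below 0.1 N and angle between each of tin_b, tin_c's own z axis and vertical below 0.1 rad and z of tin_b in the frame of tray_floor between -0.005 and 0.005 m and contact force between tin_b and riser between 0.5 and 5.2 N and contact force between each of tin_b, tin_c and the fingers below 0.1 N and z of tin_c in the frame of tray_floor between -0.005 and 0.005 m and contact force between tin_c and riser between 0.5 and 5.2 N) or (height (world z) of tin_b above 0.145 m and angle between tin_b's own z axis and vertical below 0.26 rad and linear speed of tin_b below 0.03 m/s and contact force between tin_b and the fingers above 1 N and contact force between tin_b and riser below 0.1 N and contact force between tin_b and level below 0.1 N and angle between each of tin_a, tin_c's own z axis and vertical below 0.1 rad and z of tin_a in the frame of tray_floor between -0.005 and 0.005 m and contact force between tin_a and riser between 0.5 and 5.2 N and contact force between each of tin_a, tin_c and the fingers below 0.1 N and z of tin_c in the frame of tray_floor between -0.005 and 0.005 m and contact force between tin_c and riser between 0.5 and 5.2 N) or (height (world z) of tin_c above 0.145 m and angle between tin_c's own z axis and vertical below 0.26 rad and linear speed of tin_c below 0.03 m/s and contact force between tin_c and the fingers above 1 N and contact force between tin_c and riser below 0.1 N and contact force between tin_c and level below 0.1 N and angle between each of tin_a, tin_b's own z axis and vertical below 0.1 rad and z of tin_a in the frame of tray_floor between -0.005 and 0.005 m and contact force between tin_a and riser between 0.5 and 5.2 N and contact force between each of tin_a, tin_b and the fingers below 0.1 N and z of tin_b in the frame of tray_floor between -0.005 and 0.005 m and contact force between tin_b and riser between 0.5 and 5.2 N))); the arm keeps its last pose, push and grip.
It fails at once if a tin is tipped over (more than 0.7 rad) (angle between any of tin_a, tin_b, tin_c's own z axis and vertical above 0.7 rad).
It fails at once if the jar, bucket lid or level is moved by more than 20 mm (distance of any of spice_jar, bucket_lid, level from where it was at the start of the episode above 0.02 m).
It also fails if it takes over 72 s, if anything falls off the work surface, if the arm or the gripper's body presses on something with over 40 N, if the wrist force passes 120 N, or if a joint passes its speed limit or range.

## Working session

There is one attempt and no reset: what is moved stays moved. The work goes in short steps, Python scripts to look and compute and a tool call to move; the robot and the scene stay as the last step left them, time stands still between calls to the robot, and variables do not carry over. Pictures are saved under pics/ and viewed, about 8 in all and at most 12, crops included, and the job is handed in when it is done.

Besides the shell and the picture viewer there is one more tool, called after "Call:" by a JSON object that holds its "name" and its "arguments". step_arm: Moves the arm, as the interface text tells. Its arguments: {"type":"object","properties":{"targets":{"type":"array","items":{"type":"array","items":{"type":"array","items":{"type":"number"}}}},"jaw":{"type":"number"}},"required":["targets"]}

```bash
mkdir -p pics; ls
cat > h.py <<'E'
import numpy as np, cv2
from plant import bot
def cap(n):
    c=bot.capture(n); c['f']=200/np.tan(np.radians(c['fov_y'])/2); c['R']=cv2.Rodrigues(np.array(c['rvec'],float))[0]; c['t']=np.array(c['tvec'],float).ravel(); return c
def save(c,fn): cv2.imwrite('pics/'+fn,c['color'][:,:,::-1])
def cloud(c):
    v,u=np.mgrid[:400,:640]; d=c['depth']
    P=np.stack([(u-c['cx'])/c['f']*d,(v-c['cy'])/c['f']*d,d],-1)
    W=(P-c['t'])@c['R']; W[d<=0]=np.nan; return W
def proj(c,p):
    q=(np.atleast_2d(p))@c['R'].T+c['t']; return q[:,:2]/q[:,2:]*c['f']+[c['cx'],c['cy']]
def onplane(c,uv,z):
    uv=np.atleast_2d(uv).astype(float); r=np.c_[(uv-[c['cx'],c['cy']])/c['f'],np.ones(len(uv))]@c['R']
    o=-c['R'].T@c['t']; return o+r*((z-o[2])/r[:,2])[:,None]
E
python3 - <<'E'
from h import *
s=bot.get_obs(); print({k:np.round(v,3) for k,v in s.items()})
a=cap('scene');b=cap('top');save(a,'scene1.png');save(b,'top1.png')
for c in(a,b): print(-c['R'].T@c['t'],c['R'][2],c['f'])
import pickle;pickle.dump((a,b),open('c1.pkl','wb'))
E
```

```text
pics
{'time': np.float64(0.0), 'joint_positions': array([ 0.976,  0.343,  1.525, -0.   ,  1.275, -0.146]), 'dq': array([ 0.001,  0.002,  0.001, -0.   ,  0.   ,  0.002]), 'tau': array([ 1.0000e-03, -4.3124e+01, -2.4422e+01,  7.2000e-02,  5.6000e-02,
       -0.0000e+00]), 'tool_pos': array([227.544, 472.667, 226.025]), 'tcp_rot': array([-1.7  ,  1.569, -2.149]), 'contact_force': array([-0.203,  0.349, -0.336]), 'moment': array([ 0.024,  0.037, -0.031]), 'grip_width': np.float64(91.642)}
[  88.12814089 -788.47730033 1397.91737655] [ 0.32098756  0.53508133 -0.78144415] 466.7704453145078
[ 408.19843404  101.45046127 1404.11540502] [ 0.16833162  0.00150925 -0.98572927] 372.1918903580856
```

View pics/scene1.png

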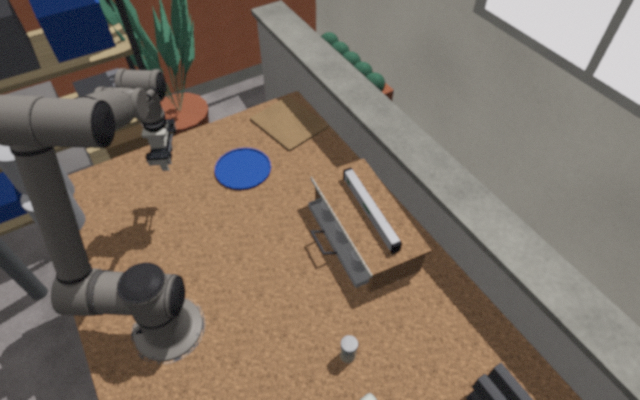

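View pics/top1.png

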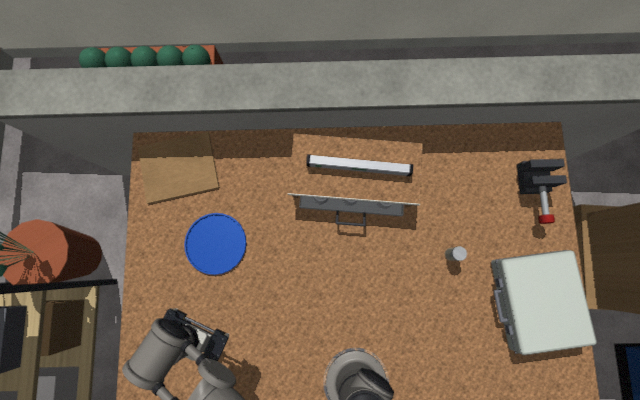

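The scene view shows the shelf with the level on top, and the tray front at about (335,240). In the top view the board's front edge runs (290,195)–(418,204), the handle bar is near (352,234), the jar at (457,254) and the lid at (215,244).

Run:
```python
from h import *
import pickle
a,b=pickle.load(open('c1.pkl','rb'))
W=cloud(b)
m=(abs(W[...,2]-133)<6)&(W[...,0]>300)&(abs(W[...,1])<450)
m=cv2.morphologyEx(m.astype(np.uint8),cv2.MORPH_OPEN,np.ones((3,3)))
n,l,st,_=cv2.connectedComponentsWithStats(m); print(st[:6])
ct=[c for c in cv2.findContours(m,cv2.RETR_EXTERNAL,cv2.CHAIN_APPROX_NONE)[0]]
pts=W[m>0]; print(len(pts),np.nanmean(pts,0))
r=cv2.minAreaRect(pts[:,:2].astype(np.float32)); print(r, cv2.boxPoints(r))
# front edge: front-most pixel per column
F=[]
for u in range(300,412):
    v=np.where(m[:,u])[0]
    if len(v): F.append((u,v.max()+.5))
e=onplane(b,F,133); k=np.polyfit(e[:,1],e[:,0],1); print('front x=k*y+c',k,'yaw',-np.arctan(k[0]), np.std(e[:,0]-np.polyval(k,e[:,1])))
c=b['color'][185:260,275:435]
print(np.round(W[232:237,340:366:4,2]))
cv2.imwrite('pics/t_crop.png',cv2.resize(c[:,:,::-1],None,fx=5,fy=5,interpolation=cv2.INTER_CUBIC))
```

```text
[[     0      0    640    400 249446]
 [   288    134    134     71   6554]]
6554 [741.83310943 -14.46418701 132.87222501]
((746.8870849609375, -16.639389038085938), (459.6788024902344, 224.3629913330078), 83.94758605957031) [[ 611.0971  -233.36942]
 [ 834.2094  -257.02585]
 [ 882.67706  200.09064]
 [ 659.56476  223.74707]]
front x=k*y+c [1.05742517e-01 6.36598569e+02] yaw -0.10535102120246635 2.030627310146937
[[ 3.  2.  0.  8. -4.  4. -2.]
 [-4. -5.  2. -0.  2.  1.  1.]
 [-1.  2. -1.  7. -1. -4.  4.]
 [-4. -7.  1.  5. -2.  7. -3.]
 [-2. -5. -4. -2. -1. -7. -1.]]
```

View pics/t_crop.png

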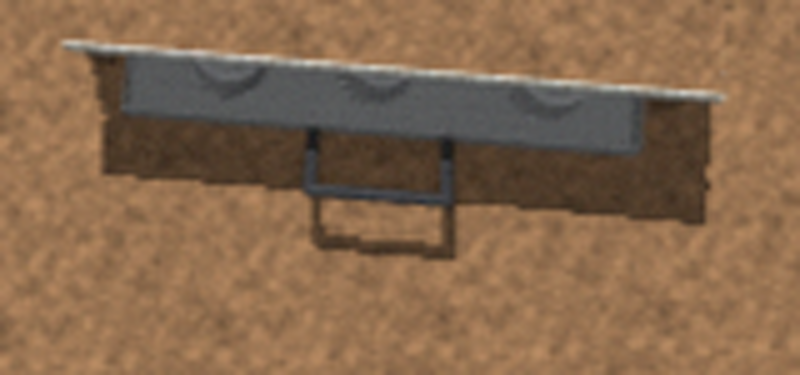

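The crop shows the bar from (308,190) to (452,202), i.e. full-image (336.6,223.0)–(365.4,225.4). Parts of the three tins are visible behind the tray's front wall.

```bash
cat >> h.py <<'E'
from scipy.spatial.transform import Rotation as Ro
def delta(target,yawdir=None):
    """shift in tool axes (m) to world target, and turn (deg) about tool x so tool y is parallel to yawdir"""
    s=bot.get_obs(); R=Ro.from_euler('xyz',s['tcp_rot']).as_matrix()
    d=R.T@(np.array(target)-s['tool_pos'])/1000
    out=[np.round(d,4)]
    if yawdir is not None:
        y=R.T@np.r_[yawdir,0]; a=np.degrees(np.arctan2(y[2],y[1])); a=(a+90)%180-90; out.append(round(a,1))
    return out
E
python3 - <<'E'
from h import *
import pickle
a,b=pickle.load(open('c1.pkl','rb'))
uv=[(275+308/5,185+190/5),(275+452/5,185+202/5)]
p=onplane(b,uv,60); mid=p.mean(0); d=p[0]-p[1]; print(p,mid,np.linalg.norm(d),'yaw',np.arctan2(-d[0],d[1]))
# where the board edge corners lie
e=onplane(b,[(275+62/5,185+48/5),(275+722/5,185+102/5)],133);print(e)
yaw=-0.105
X=np.array([np.cos(yaw),np.sin(yaw)]);Y=np.array([-np.sin(yaw),np.cos(yaw)])
fm=e.mean(0)[:2]; print('riser origin',fm,'bar in riser',(mid[:2]-fm)@X,(mid[:2]-fm)@Y)
s=bot.get_obs();print(Ro.from_euler('xyz',s['tcp_rot']).as_matrix().round(3))
h=mid[:2]+X*22
print('hook',h)
for z in(200,120,36): print(delta([*h,z],Y))
# other-view check of bar
print(proj(a,p))
c=a['color'][190:310,280:440];cv2.imwrite('pics/s_crop.png',cv2.resize(c[:,:,::-1],None,fx=4.5,fy=4.5,interpolation=cv2.INTER_CUBIC))
E
```

```text
[[561.69084219  51.7475973   60.        ]
 [550.38215232 -52.28755416  60.        ]] [ 5.56036497e+02 -2.69978434e-01  6.00000000e+01] 104.64797755233727 yaw -0.10827554246018806
[[ 656.84871676  222.50075174  133.        ]
 [ 607.39843567 -233.3727952   133.        ]]
riser origin [632.12357622  -5.43602173] bar in riser -76.20947251982018 -2.836879693041469
[[-0.001  0.434  0.901]
 [-0.001  0.901 -0.434]
 [-1.    -0.001 -0.   ]]
hook [577.91533364  -2.57573615]
[array([ 0.0264, -0.2761,  0.5219]), np.float64(-19.7)]
[array([ 0.1064, -0.276 ,  0.5219]), np.float64(-19.7)]
[array([ 0.1904, -0.2759,  0.5219]), np.float64(-19.7)]
[[311.91990704 231.36685252]
 [324.59143011 254.0224268 ]]
```

View pics/s_crop.png

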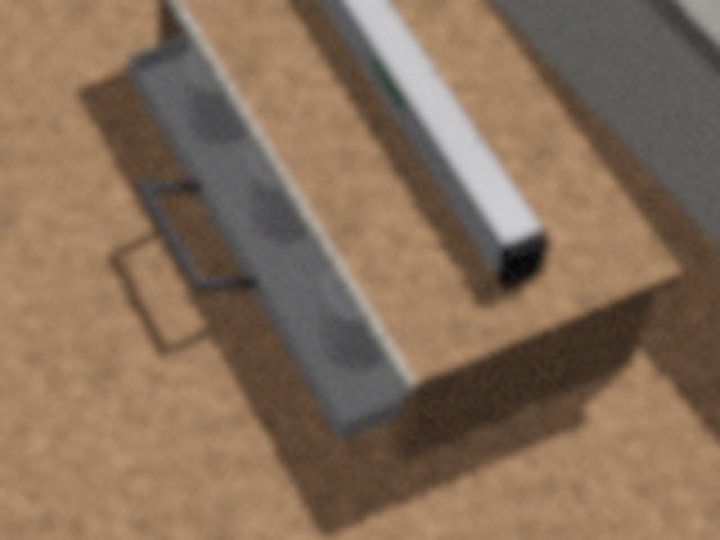

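The bar at crop (150,187)–(197,285) agrees with the top-view estimate reprojected into the scene view. I'll hook it from behind with closed fingers.

Call:
{"name": "step_arm", "arguments": {"targets": [[[0,-0.018,0.034,-4],[0,-0.036,0.068,-8],[0,-0.054,0.102,-12],[0,-0.072,0.136,-16],[0,-0.09,0.17,-19.7]]], "jaw": 1}}

```text
time: 0.52
tool_pos: [342.1, 316.3, 226.0]
tcp_rot: [-2.179, 1.569, -2.28]
contact_force: [0.3, -0.1, 0.0]
grip_width: 63.2
```

Run:
```python
from h import *
yaw=-0.106;X=np.array([np.cos(yaw),np.sin(yaw)]);Y=np.array([-np.sin(yaw),np.cos(yaw)])
print(delta([577.9,-2.5,200],Y))
```

```text
[array([ 0.0261, -0.2934,  0.2667]), np.float64(0.3)]
```

Call:
{"name": "step_arm", "arguments": {"targets": [[[0,-0.029,0.027,0.3],[0,-0.058,0.053,0.3],[0,-0.087,0.08,0.3],[0,-0.116,0.106,0.3],[0,-0.145,0.133,0.3]]]}}

```text
time: 0.93
tool_pos: [460.4, 156.8, 225.9]
tcp_rot: [-2.34, 1.569, -2.446]
contact_force: [0.3, 1.1, -0.8]
grip_width: 29.7
```

Call:
{"name": "step_arm", "arguments": {"targets": [[[0,-0.03,0.027,0],[0,-0.06,0.054,0],[0,-0.09,0.082,0],[0,-0.12,0.109,0],[0,-0.15,0.136,0]]]}}

```text
time: 1.35
tool_pos: [580.3, -8.7, 225.5]
tcp_rot: [-2.572, 1.568, -2.678]
contact_force: [1.3, 0.8, -0.3]
grip_width: 0.5
```

Run:
```python
from h import *
yaw=-0.106;X=np.array([np.cos(yaw),np.sin(yaw)]);Y=np.array([-np.sin(yaw),np.cos(yaw)])
print(delta([577.9,-2.5,36],Y))
```

```text
[array([ 0.1895,  0.0062, -0.0026]), np.float64(-0.0)]
```

Down behind the bar.

Call:
{"name": "step_arm", "arguments": {"targets": [[[0.03,0.006,-0.002,0],[0.06,0.006,-0.002,0],[0.09,0.006,-0.002,0],[0.12,0.006,-0.002,0],[0.145,0.006,-0.002,0]]]}}

```text
time: 1.77
tool_pos: [577.6, -2.7, 78.0]
tcp_rot: [-2.865, 1.566, -2.972]
contact_force: [0.5, -0.2, 0.0]
grip_width: 0.2
```

Call:
{"name": "step_arm", "arguments": {"targets": [[[0.01,0,0,0],[0.02,0,0,0],[0.03,0,0,0],[0.04,0,0,0],[0.044,0,0,0]]]}}

```text
time: 2.18
tool_pos: [577.1, -2.7, 32.9]
tcp_rot: [-2.904, 1.565, -3.011]
contact_force: [-0.1, -0.5, 0.5]
grip_width: 0.7
```

Call:
{"name": "step_arm", "arguments": {"targets": [[[0,0,-0.002,0],[0,0,-0.004,0],[0,0,-0.006,0],[0,0,-0.008,0],[0,0,-0.011,0]]]}}

```text
time: 2.6
tool_pos: [567.1, -1.6, 33.8]
tcp_rot: [-2.684, 1.568, -2.791]
contact_force: [2.1, 0.7, -0.8]
grip_width: 0.0
```

Call:
{"name": "step_arm", "arguments": {"targets": [[[0,0,-0.003,0],[0,0,-0.008,0],[0,0,-0.014,0],[0,0,-0.021,0],[0,0,-0.028,0]]]}}

```text
time: 3.02
tool_pos: [538.6, 1.4, 34.2]
tcp_rot: [-2.594, 1.568, -2.701]
contact_force: [2.5, 0.1, 2.0]
grip_width: 0.5
```

Call:
{"name": "step_arm", "arguments": {"targets": [[[0,0,-0.008,0],[0,0,-0.016,0],[0,0,-0.024,0],[0,0,-0.032,0],[0,0,-0.04,0]]]}}

```text
time: 3.43
tool_pos: [497.9, 5.8, 34.2]
tcp_rot: [-2.627, 1.568, -2.734]
contact_force: [3.3, -0.1, -0.7]
grip_width: 0.4
```

Call:
{"name": "step_arm", "arguments": {"targets": [[[0,0,-0.007,0],[0,0,-0.014,0],[0,0,-0.02,0],[0,0,-0.025,0],[0,0,-0.03,0]]]}}

```text
time: 3.85
tool_pos: [467.6, 9.0, 34.3]
tcp_rot: [-2.619, 1.568, -2.726]
contact_force: [3.1, -0.2, -2.2]
grip_width: 0.2
```

Call:
{"name": "step_arm", "arguments": {"targets": [[[0,0,-0.004,0],[0,0,-0.008,0],[0,0,-0.011,0],[0,0,-0.014,0],[0,0,-0.016,0]]]}}

```text
time: 4.27
tool_pos: [451.4, 10.8, 34.3]
tcp_rot: [-2.649, 1.568, -2.756]
contact_force: [1.5, -0.7, -1.5]
grip_width: 0.6
```

Call:
{"name": "step_arm", "arguments": {"targets": [[[0,0,-0.002,0],[0,0,-0.004,0],[0,0,-0.006,0],[0,0,-0.007,0],[0,0,-0.008,0]]]}}

```text
time: 4.68
tool_pos: [447.0, 11.2, 34.8]
tcp_rot: [-0.257, 1.565, -0.364]
contact_force: [13.6, 0.2, -10.2]
grip_width: 0.2
```

The end stop is felt (13.6 N). I'll release and rise.

Call:
{"name": "step_arm", "arguments": {"targets": [[[0,0,0.004,0],[0,0,0.01,0],[-0.01,0,0.013,0],[-0.04,0,0.013,0],[-0.08,0,0.013,0]]]}}

```text
time: 5.1
tool_pos: [457.2, 10.2, 113.4]
tcp_rot: [-2.761, 1.568, -2.868]
contact_force: [1.3, -0.5, 0.5]
grip_width: 0.6
```

Call:
{"name": "step_arm", "arguments": {"targets": [[[-0.03,0,-0.01,0],[-0.06,0,-0.02,0],[-0.09,0,-0.03,0],[-0.12,0,-0.05,0],[-0.15,0,-0.07,0]]], "jaw": 0}}

```text
time: 5.52
tool_pos: [386.7, 18.0, 264.8]
tcp_rot: [-2.908, 1.566, -3.015]
contact_force: [0.6, -0.4, 0.8]
grip_width: 29.3
```

Run:
```python
from h import *
import pickle
a=cap('scene');b=cap('top');w=cap('wrist')
pickle.dump((a,b,w),open('c2.pkl','wb'))
print(bot.get_obs()['tool_pos'])
A=cv2.resize(a['color'][180:300,270:430],None,fx=2.5,fy=2.5,interpolation=cv2.INTER_CUBIC)
B=cv2.resize(b['color'][180:300,275:435],None,fx=2.5,fy=2.5,interpolation=cv2.INTER_CUBIC)
W=cv2.resize(w['color'],(480,300)); W=cv2.copyMakeBorder(W,0,0,0,320,cv2.BORDER_CONSTANT)
cv2.imwrite('pics/m2.png',np.vstack([np.hstack([A,B]),W])[:,:,::-1])
```

```text
[387.98732391  17.92929096 265.56037177]
```

View pics/m2.png

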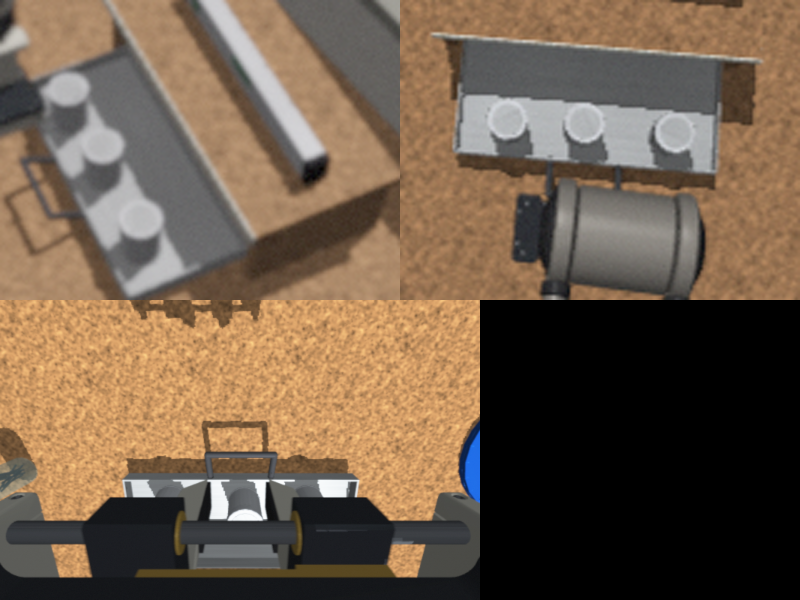

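The tray is out with all three tins upright. The top view shows the lids near full-image (318,228), (349,230) and (385,233). I'll locate the lids by depth mask on the z = 91 plane.

Run:
```python
from h import *
import pickle
a,b,w=pickle.load(open('c2.pkl','rb'))
yaw=-0.106;X=np.array([np.cos(yaw),np.sin(yaw)]);Y=np.array([-np.sin(yaw),np.cos(yaw)])
for c in(b,a):
    W=cloud(c)
    m=((abs(W[...,2]-91)<11)&(W[...,0]>460)&(W[...,0]<600)&(abs(W[...,1])<190)).astype(np.uint8)
    m=cv2.morphologyEx(m,cv2.MORPH_OPEN,np.ones((3,3)))
    n,l,st,ce=cv2.connectedComponentsWithStats(m)
    for i in range(1,n):
        if st[i,4]>40:
            cn=cv2.findContours((l==i).astype(np.uint8),0,1)[0][0]
            p=onplane(c,cn[:,0],91)[:,:2].astype(np.float32)
            print(ce[i].round(1),st[i,4],'centroid',onplane(c,ce[i],91)[0].round(1),'circ',np.round(cv2.minEnclosingCircle(p),1) if 0 else cv2.minEnclosingCircle(p))
```

```text
[317.1 227.2] 198 centroid [544.8 122.2  91. ] circ ((544.8057250976562, 121.8194351196289), 28.242935180664062)
[348.1 228.7] 203 centroid [536.7  12.8  91. ] circ ((536.6057739257812, 12.78372573852539), 28.613630294799805)
[384.3 232.6] 208 centroid [ 520.  -114.3   91. ] circ ((519.861328125, -113.65436553955078), 29.157367706298828)
[297. 216.] 173 centroid [539.6 117.3  91. ] circ ((539.59912109375, 117.91207122802734), 30.327062606811523)
[310.6 238.6] 194 centroid [531.5   8.5  91. ] circ ((531.4990844726562, 8.539608001708984), 30.381458282470703)
[326.  268.3] 226 centroid [ 514.9 -118.8   91. ] circ ((515.1939086914062, -118.46699523925781), 30.467065811157227)
```

The two views differ by about 5 mm, because side pixels bias the scene view, so I'll take the mean. Jaws go along the riser's y, since the gripper body would come too close to the board the other way.

```bash
cat > d.py <<'E'
from h import *
import sys
yaw=-0.106;X=np.array([np.cos(yaw),np.sin(yaw)]);Y=np.array([-np.sin(yaw),np.cos(yaw)])
T={'L':(542,120),'M':(534,10.5),'R':(517.5,-116.5)}
for z in(200,46): print(delta([*T[sys.argv[1]],z],Y))
s=bot.get_obs();print(s['contact_force'].round(2),s['grip_width'])
E
python3 d.py M
```

```text
[array([0.0657, 0.0083, 0.1459]), np.float64(-0.1)]
[array([0.2197, 0.0085, 0.1457]), np.float64(-0.1)]
[-0.21 -0.01 -0.46] 41.195874257831726
```

Call:
{"name": "step_arm", "arguments": {"targets": [[[0,0.002,0.035,0],[0.02,0.004,0.07,0],[0.04,0.006,0.105,0],[0.06,0.008,0.14,0],[0.08,0.008,0.146,0]]], "jaw": 0.08}}

```text
time: 6.08
tool_pos: [538.1, 9.6, 182.1]
tcp_rot: [-1.111, 1.569, -1.219]
contact_force: [-1.5, -0.0, 0.4]
grip_width: 74.7
```

```bash
python3 d.py M
```

```text
[array([-0.0179,  0.0004, -0.0041]), np.float64(-0.1)]
[array([ 0.1361,  0.0006, -0.0042]), np.float64(-0.1)]
[-1.49 -0.02  0.38] 74.69902234841094
```

Call:
{"name": "step_arm", "arguments": {"targets": [[[0.02,0,-0.003,0],[0.045,0,-0.003,0],[0.07,0,-0.003,0],[0.095,0,-0.003,0],[0.115,0,-0.003,0]]]}}

```text
time: 6.5
tool_pos: [533.4, 9.9, 63.1]
tcp_rot: [-2.902, 1.566, -3.009]
contact_force: [0.3, 0.5, 0.5]
grip_width: 84.5
```

Call:
{"name": "step_arm", "arguments": {"targets": [[[0.008,0,0,0],[0.016,0,0,0],[0.02,0,0,0],[0.021,0,0,0],[0.021,0,0,0]]]}}

```text
time: 6.92
tool_pos: [533.7, 9.9, 42.5]
tcp_rot: [-2.859, 1.566, -2.966]
contact_force: [1.5, -0.2, -0.1]
grip_width: 84.5
```

Call:
{"name": "step_arm", "arguments": {"targets": [[[0,0,0,0],[0,0,0,0],[0,0,0,0],[0,0,0,0],[0,0,0,0]]], "jaw": 1}}

```text
time: 7.33
tool_pos: [534.0, 10.2, 43.0]
tcp_rot: [-2.959, 1.568, -3.067]
contact_force: [0.3, 2.0, 3.2]
grip_width: 55.5
```

```bash
python3 d.py M
```

```text
[array([-0.157 ,  0.0002, -0.0006]), np.float64(-0.1)]
[array([-0.003 ,  0.0003, -0.0001]), np.float64(-0.1)]
[0.29 1.99 3.15] 55.52910297977104
```

Gripped at 55.5 mm, well centred. I'll lift a little and weigh it.

Call:
{"name": "step_arm", "arguments": {"targets": [[[-0.003,0,0,0],[-0.01,0,0,0],[-0.02,0,0,0],[-0.027,0,0,0],[-0.03,0,0,0]]]}}

```text
time: 7.75
tool_pos: [534.9, 10.1, 74.7]
tcp_rot: [-2.476, 1.57, -2.584]
contact_force: [0.1, 0.5, -4.2]
grip_width: 55.6
```

Call:
{"name": "step_arm", "arguments": {"targets": [[[0,0,0,0],[0,0,0,0],[0,0,0,0],[0,0,0,0],[0,0,0,0]]]}}

```text
time: 8.17
tool_pos: [534.6, 10.1, 74.3]
tcp_rot: [-2.756, 1.569, -2.864]
contact_force: [-0.2, 0.8, -3.9]
grip_width: 55.3
```

Call:
{"name": "step_arm", "arguments": {"targets": [[[0,0,0,0],[0,0,0,0],[0,0,0,0],[0,0,0,0],[0,0,0,0]]]}}

```text
time: 8.58
tool_pos: [534.6, 10.2, 74.2]
tcp_rot: [-2.776, 1.569, -2.884]
contact_force: [0.2, 0.0, -4.6]
grip_width: 55.6
```

Call:
{"name": "step_arm", "arguments": {"targets": [[[0,0,0,0],[0,0,0,0],[0,0,0,0],[0,0,0,0],[0,0,0,0]]]}}

```text
time: 9.0
tool_pos: [534.6, 10.1, 74.2]
tcp_rot: [-2.76, 1.569, -2.868]
contact_force: [0.7, 0.3, -4.3]
grip_width: 55.4
```

M weighs about 4.3 N. I'll put it back and try the left tin.

Call:
{"name": "step_arm", "arguments": {"targets": [[[0.008,0,0,0],[0.018,0,0,0],[0.026,0,0,0],[0.03,0,0,0],[0.031,0,0,0]]]}}

```text
time: 9.42
tool_pos: [534.7, 10.1, 42.9]
tcp_rot: [-2.78, 1.569, -2.888]
contact_force: [-2.0, -0.6, 10.1]
grip_width: 55.6
```

Call:
{"name": "step_arm", "arguments": {"targets": [[[0,0,0,0],[0,0,0,0],[0,0,0,0],[0,0,0,0],[0,0,0,0]]]}}

```text
time: 9.83
tool_pos: [534.8, 10.1, 43.0]
tcp_rot: [-2.74, 1.569, -2.848]
contact_force: [-1.2, -0.3, 1.7]
grip_width: 55.7
```

Call:
{"name": "step_arm", "arguments": {"targets": [[[0,0,0,0],[0,0,0,0],[0,0,0,0],[0,0,0,0],[0,0,0,0]]], "jaw": 0.08}}

```text
time: 10.25
tool_pos: [534.8, 10.1, 42.9]
tcp_rot: [-2.754, 1.569, -2.862]
contact_force: [0.1, -0.3, -0.1]
grip_width: 82.9
```

Call:
{"name": "step_arm", "arguments": {"targets": [[[-0.02,0,0,0],[-0.05,0,0,0],[-0.08,0,0,0],[-0.1,0,0,0],[-0.11,0,0,0]]]}}

```text
time: 10.67
tool_pos: [536.3, 10.0, 155.8]
tcp_rot: [-0.237, 1.568, -0.345]
contact_force: [0.3, 0.3, 0.2]
grip_width: 84.5
```

```bash
python3 d.py L
```

```text
[array([-0.0443,  0.11  , -0.006 ]), np.float64(-0.1)]
[array([ 0.1097,  0.1101, -0.0065]), np.float64(-0.1)]
[0.34 0.27 0.23] 84.54266840114775
```

Call:
{"name": "step_arm", "arguments": {"targets": [[[0,0.025,-0.002,0],[0,0.055,-0.003,0],[0,0.085,-0.005,0],[0,0.105,-0.005,0],[0,0.11,-0.005,0]]]}}

```text
time: 11.08
tool_pos: [542.7, 122.8, 154.9]
tcp_rot: [-0.052, 1.569, -0.157]
contact_force: [0.4, -0.9, -0.2]
grip_width: 84.4
```

Call:
{"name": "step_arm", "arguments": {"targets": [[[0.01,0,0,0],[0.035,0,0,0],[0.06,0,0,0],[0.08,0,0,0],[0.09,0,0,0]]]}}

```text
time: 11.5
tool_pos: [540.8, 121.3, 61.2]
tcp_rot: [-2.739, 1.567, -2.845]
contact_force: [-0.2, -0.8, 0.9]
grip_width: 84.0
```

```bash
python3 d.py L
```

```text
[array([-0.1388, -0.0014,  0.0009]), np.float64(-0.0)]
[array([ 0.0152, -0.0012,  0.0014]), np.float64(-0.0)]
[-0.2  -0.79  0.91] 83.97124771736814
```

Call:
{"name": "step_arm", "arguments": {"targets": [[[0.006,-0.001,0.001,0],[0.012,-0.001,0.001,0],[0.016,-0.001,0.001,0],[0.018,-0.001,0.001,0],[0.018,-0.001,0.001,0]]]}}

```text
time: 11.92
tool_pos: [541.9, 120.1, 43.5]
tcp_rot: [-2.686, 1.568, -2.792]
contact_force: [0.6, 0.4, -0.1]
grip_width: 84.6
```

Call:
{"name": "step_arm", "arguments": {"targets": [[[0,0,0,0],[0,0,0,0],[0,0,0,0],[0,0,0,0],[0,0,0,0]]], "jaw": 1}}

```text
time: 12.33
tool_pos: [542.1, 120.4, 43.8]
tcp_rot: [-2.757, 1.569, -2.863]
contact_force: [-0.5, 2.1, -0.4]
grip_width: 55.7
```

Call:
{"name": "step_arm", "arguments": {"targets": [[[-0.003,0,0,0],[-0.01,0,0,0],[-0.02,0,0,0],[-0.027,0,0,0],[-0.03,0,0,0]]]}}

```text
time: 12.75
tool_pos: [542.9, 120.5, 75.5]
tcp_rot: [-1.131, 1.57, -1.237]
contact_force: [0.6, 0.0, -3.3]
grip_width: 55.9
```

Call:
{"name": "step_arm", "arguments": {"targets": [[[0,0,0,0],[0,0,0,0],[0,0,0,0],[0,0,0,0],[0,0,0,0]]]}}

```text
time: 13.17
tool_pos: [542.7, 120.4, 75.1]
tcp_rot: [-2.303, 1.57, -2.409]
contact_force: [0.0, -0.2, -3.0]
grip_width: 55.5
```

Call:
{"name": "step_arm", "arguments": {"targets": [[[0,0,0,0],[0,0,0,0],[0,0,0,0],[0,0,0,0],[0,0,0,0]]]}}

```text
time: 13.58
tool_pos: [542.7, 120.4, 75.1]
tcp_rot: [-2.343, 1.57, -2.449]
contact_force: [-0.1, -1.0, -4.0]
grip_width: 55.9
```

L weighs about 3.4 N, so the right tin should be the heaviest. I'll put L back.

Call:
{"name": "step_arm", "arguments": {"targets": [[[0.008,0,0,0],[0.018,0,0,0],[0.026,0,0,0],[0.03,0,0,0],[0.0312,0,0,0]]]}}

```text
time: 14.0
tool_pos: [542.8, 120.2, 43.7]
tcp_rot: [-2.142, 1.57, -2.248]
contact_force: [-2.3, -1.1, 11.1]
grip_width: 55.6
```

Call:
{"name": "step_arm", "arguments": {"targets": [[[0,0,0,0],[0,0,0,0],[0,0,0,0],[0,0,0,0],[0,0,0,0]]]}}

```text
time: 14.42
tool_pos: [542.8, 120.2, 43.7]
tcp_rot: [-2.008, 1.57, -2.114]
contact_force: [-1.0, -0.4, 1.9]
grip_width: 55.7
```

Call:
{"name": "step_arm", "arguments": {"targets": [[[0,0,0,0],[0,0,0,0],[0,0,0,0],[0,0,0,0],[0,0,0,0]]], "jaw": 0.08}}

```text
time: 14.83
tool_pos: [542.9, 120.2, 43.6]
tcp_rot: [-2.008, 1.57, -2.115]
contact_force: [-0.5, -0.1, 0.1]
grip_width: 82.7
```

Call:
{"name": "step_arm", "arguments": {"targets": [[[-0.02,0,0,0],[-0.05,0,0,0],[-0.08,0,0,0],[-0.1,0,0,0],[-0.11,0,0,0]]]}}

```text
time: 15.25
tool_pos: [544.2, 120.4, 156.7]
tcp_rot: [-0.021, 1.567, -0.127]
contact_force: [0.6, 1.2, -0.1]
grip_width: 84.8
```

```bash
python3 d.py R
```

```text
[array([-0.0433, -0.2384, -0.0013]), np.float64(-0.0)]
[array([ 0.1107, -0.2384, -0.002 ]), np.float64(-0.0)]
[ 0.6   1.16 -0.06] 84.84802883414724
```

Call:
{"name": "step_arm", "arguments": {"targets": [[[0,-0.025,0,0],[0,-0.055,0,0],[0,-0.085,0,0],[0,-0.115,0,0],[0,-0.145,0,0]]]}}

```text
time: 15.67
tool_pos: [528.1, -24.9, 155.9]
tcp_rot: [0.013, 1.568, -0.093]
contact_force: [0.6, 0.5, -0.5]
grip_width: 84.4
```

```bash
python3 d.py R
```

```text
[array([-0.0441, -0.0923, -0.0008]), np.float64(0.0)]
[array([ 0.1099, -0.0923, -0.0012]), np.float64(0.0)]
[ 0.58  0.45 -0.51] 84.41903231396327
```

Call:
{"name": "step_arm", "arguments": {"targets": [[[0,-0.03,0,0],[0,-0.06,0,0],[0,-0.08,0,0],[0,-0.09,0,0],[0,-0.092,0,0]]]}}

```text
time: 16.08
tool_pos: [518.0, -117.8, 155.2]
tcp_rot: [0.085, 1.569, -0.023]
contact_force: [0.8, 0.4, 0.2]
grip_width: 84.7
```

Call:
{"name": "step_arm", "arguments": {"targets": [[[0.01,0,0,0],[0.035,0,0,0],[0.06,0,0,0],[0.08,0,0,0],[0.09,0,0,0]]]}}

```text
time: 16.5
tool_pos: [516.5, -115.6, 62.0]
tcp_rot: [2.565, 1.568, 2.458]
contact_force: [-0.5, -0.5, -0.7]
grip_width: 84.5
```

```bash
python3 d.py R
```

```text
[array([-0.138 , -0.0006,  0.0007]), np.float64(-0.0)]
[array([ 0.016 , -0.0008,  0.0011]), np.float64(-0.0)]
[-0.51 -0.45 -0.74] 84.50060326209659
```

Call:
{"name": "step_arm", "arguments": {"targets": [[[0.006,-0.001,0.001,0],[0.012,-0.001,0.001,0],[0.016,-0.001,0.001,0],[0.018,-0.001,0.001,0],[0.018,-0.001,0.001,0]]]}}

```text
time: 16.92
tool_pos: [517.6, -116.6, 44.2]
tcp_rot: [2.475, 1.568, 2.368]
contact_force: [-0.4, -0.4, 0.5]
grip_width: 84.1
```

Call:
{"name": "step_arm", "arguments": {"targets": [[[0,0,0,0],[0,0,0,0],[0,0,0,0],[0,0,0,0],[0,0,0,0]]], "jaw": 1}}

```text
time: 17.33
tool_pos: [517.8, -116.0, 44.6]
tcp_rot: [2.089, 1.568, 1.982]
contact_force: [0.1, 6.4, 3.4]
grip_width: 56.0
```

Call:
{"name": "step_arm", "arguments": {"targets": [[[-0.003,0,0,0],[-0.01,0,0,0],[-0.02,0,0,0],[-0.027,0,0,0],[-0.03,0,0,0]]]}}

```text
time: 17.75
tool_pos: [518.5, -116.4, 76.0]
tcp_rot: [1.447, 1.569, 1.339]
contact_force: [1.1, -0.9, -8.2]
grip_width: 55.8
```

Call:
{"name": "step_arm", "arguments": {"targets": [[[0,0,0,0],[0,0,0,0],[0,0,0,0],[0,0,0,0],[0,0,0,0]]]}}

```text
time: 18.17
tool_pos: [518.2, -116.3, 75.7]
tcp_rot: [1.8, 1.568, 1.693]
contact_force: [-0.2, 0.0, -7.1]
grip_width: 55.4
```

Call:
{"name": "step_arm", "arguments": {"targets": [[[0,0,0,0],[0,0,0,0],[0,0,0,0],[0,0,0,0],[0,0,0,0]]]}}

```text
time: 18.58
tool_pos: [518.2, -116.3, 75.6]
tcp_rot: [1.826, 1.568, 1.719]
contact_force: [0.0, -0.4, -7.4]
grip_width: 55.6
```

R weighs about 7.3 N, clearly the heaviest. I'll raise it about 150 mm and hold.

Call:
{"name": "step_arm", "arguments": {"targets": [[[-0.01,0,0,0],[-0.03,0,0,0],[-0.055,0,0,0],[-0.08,0,0,0],[-0.1,0,0,0]]]}}

```text
time: 19.0
tool_pos: [518.6, -116.6, 178.3]
tcp_rot: [0.968, 1.568, 0.861]
contact_force: [0.8, 1.1, -7.4]
grip_width: 55.6
```

Call:
{"name": "step_arm", "arguments": {"targets": [[[-0.015,0,0,0],[-0.03,0,0,0],[-0.04,0,0,0],[-0.047,0,0,0],[-0.05,0,0,0]]]}}

```text
time: 19.42
tool_pos: [518.6, -116.8, 229.4]
tcp_rot: [0.538, 1.568, 0.431]
contact_force: [0.4, -0.2, -8.5]
grip_width: 55.8
```

Call:
{"name": "step_arm", "arguments": {"targets": [[[0,0,0,0],[0,0,0,0],[0,0,0,0],[0,0,0,0],[0,0,0,0]]]}}

```text
time: 19.83
tool_pos: [518.4, -116.7, 228.7]
tcp_rot: [0.954, 1.568, 0.847]
contact_force: [-0.1, -0.3, -7.7]
grip_width: 55.7
```

Call:
{"name": "step_arm", "arguments": {"targets": [[[0,0,0,0],[0,0,0,0],[0,0,0,0],[0,0,0,0],[0,0,0,0]]]}}

```text
time: 20.25
tool_pos: [518.4, -116.7, 228.7]
tcp_rot: [0.954, 1.568, 0.847]
contact_force: [0.5, 0.3, -7.3]
grip_width: 55.3
```

Run:
```python
from h import *
a=cap('scene');b=cap('top');save(a,'scene3.png')
s=bot.get_obs();print(s['tool_pos'],s['contact_force'],s['grip_width'],abs(s['dq']).max())
W=cloud(b);print(b['color'].shape)
A=cv2.resize(a['color'][130:330,200:460],None,fx=1.5,fy=1.5,interpolation=cv2.INTER_CUBIC)
B=cv2.resize(b['color'][130:330,200:460],None,fx=1.5,fy=1.5,interpolation=cv2.INTER_CUBIC)
cv2.imwrite('pics/m3.png',np.hstack([A,B])[:,:,::-1])
```

```text
[ 518.38123745 -116.68526129  228.74543377] [-0.41685182 -0.46282625 -7.74151509] 55.79975247031213 0.0015806660189200043
(400, 640, 3)
```

View pics/m3.png

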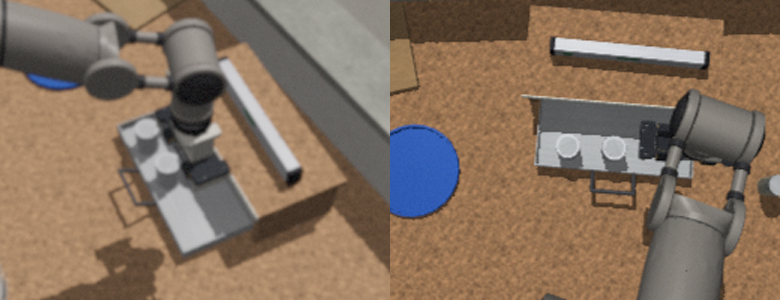

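The picture shows the right tin held up. The other two stand in the pulled-out tray at montage (567,146) and (614,148), and the bar is still fully out at about (612,192).

```bash
python3 -c "
from plant import bot
print(bot.close_job())"
```

```text
the job is handed in; nothing more can be done
None
```

I pulled the tray out to its end stop and weighed all three tins. The right-hand one is the heaviest, and I finished with it gripped and held up. The job is handed in at about 20 s of the 72 s allowed, and no verdict was reported.

| Tin | Weight felt | Where it is now |
|---|---|---|
| Left | about 3.4 N | standing in the tray |
| Middle | about 4.3 N | standing in the tray |
| Right | about 7.3 N | held in the gripper |

- **Tray:** I hooked the handle bar from behind with closed fingers, pulled gently, and felt the end stop at about 13.6 N. I judged the full travel from that and from the last picture, which shows it still out; I did not measure it separately.
- **Held tin:** The last reading showed it gripped at about 55.6 mm, 7.3–7.7 N on the wrist and almost no joint motion. Its underside is about 200 mm above the bench, worked out from how far I lifted it.
- **Other objects:** I steered clear of the jar, lid and level, and felt no stray contact. The level and lid look undisturbed in the last picture, but I did not measure them, and the jar is mostly out of that crop.
- **Disagreement:** The two cameras disagreed by about 5 mm on the tin positions. I used the mean, and each grip closed well centred.

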